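# Set a monitor mounting plate against its stop screw and lock it

## Task

The aluminium mounting plate lies askew on the jig, its slotted corner loosely around the peg. Push it along until the slot bottoms on the peg, then push the opposite corner to turn it about the peg until its long edge comes to bear on the adjustable stop screw, and press it home there for about a second with some 12 N, never pushing the plate with more than 25 N, lifting it or letting it come off the peg. Then swing the hold-down arm fully over the plate without knocking the plate, and let go of everything, leaving the other things on the table alone.

Things in the scene. Friction and masses are not known exactly. Their poses are not given: they have to be found in the camera images.
- jig: Grey plastic jig base screwed to the table, 240 x 230 mm, 10 mm thick (the plate slides on its top face, 10 mm above the table). Origin: on the peg's axis at table level. Its y runs from the stop towards the plate, x at right angles to it, z up; the base spans x -75..165, y -80..150 mm.
- peg: Fixed upright steel peg, 12 mm diameter, top 30 mm above the table. Origin: on its axis at table level (same frame as the jig).
- stop: Fixed steel block (22 x 16 mm, jig x 93..115, y -56..-40 mm, top 26 mm above the table) carrying a 9 mm thick steel screw that points along jig +y at jig x 104 mm, 16 mm above the table. The plate's edge comes to rest on the screw's round tip, set anywhere from jig y -22 to -12 mm, rigid: not measured, find it by feel. Origin and axes: those of the jig, at the peg.
- plate: Loose aluminium plate, 140 x 90 x 10 mm, 0.24 to 0.43 kg, slides at 1 to 6 N. Origin: on its underside, where the peg's axis lies when the slot is bottomed. Own frame: x -16..124, y -17..73, z 0..10 mm. The long edge y = -17 goes to the stop screw: home is within 0.06 rad of the jig's yaw, the origin on the peg. Starts turned 0.3 to 0.6 rad counter-clockwise (from above) from the jig.
- slot_end (a point): Middle of the slot's flat end (plate x 6, y 2 mm), half-way up the plate. The slot is 18 mm wide (plate y -7..11) and runs in from the short edge x = -16 mm; at the start its end is 2 to 7 mm short of touching the peg. The prong beside it (y -17..-7) bears on the peg as the plate is turned.
- push_corner (a point): The plate's corner diagonally opposite the slotted one (plate x 124, y 73 mm), half-way up its 10 mm thickness.
- latch (a joint): Flat aluminium hold-down arm, 80 x 16 mm, turning about a vertical axis at jig x 60, y -50 mm. Rad, growing counter-clockwise from above: 0 = open, along jig +x; pi/2 = along jig +y, over the plate; end stop 1.6. Stays where left (about 1 N at the pin). Underside 27, top 33 mm above the table, 7 mm above the lying plate.
- latch_pin (a point): Centre of the top of the black upright pin on the hold-down arm, 10 mm diameter, 62 mm from the arm's axis; it stands from 33 to 63 mm above the table. Push it sideways to swing the arm.
- screwdriver: Screwdriver with black handle lying on the table; bystander. Origin under its middle.
- bottle: White plastic bottle, 56 mm diameter, 130 mm tall; bystander. Origin under its centre.
- meter: Grey hand-held meter, 150 x 80 x 40 mm; bystander. Origin under its centre.
- parts_tray: Steel parts tray, 140 x 100 x 30 mm; bystander. Origin under its centre.
Not all that is in view belongs to the job. Several things have the shape of the plate; the one meant has the colours described above.

How it is judged:
By the outcome, as a careful person would: the job done as asked, in the order asked, and still so for the second after the job is handed in, with the robot touching nothing.
It also fails if it takes over 64 s, if anything falls off the work surface, if the arm or the gripper's body presses on something with over 40 N, if the wrist force passes 120 N, or if a joint passes its speed limit or range.

## Robot

A 6-joint arm with a two-finger parallel gripper is mounted at the origin on the work surface. World frame = base frame: x ahead of the robot, y to its left, z up, the work surface at z = 0. Lengths are in m, angles in degrees, forces in N, time in s.
With the tool pointing down it reaches from about 0.35 to 0.975 m from the base axis. Payload 7.1 kg.
Tool frame: the origin (TCP) lies at the very end of the fingers, on their centre line; the grasp point (between the pads) lies 19 mm behind it (robot.grasp_offset is the distance from the TCP to the grasp point, in m); z points along the fingers, y is the direction in which the jaws open and shut (so a half turn about z gives the same grasp; the last joint's range is limited). The gripper opens to 88 mm and grips with 3 to 60 N. Pads are 20 mm wide; open, the fingers measure 115 mm over their backs; the gripper's body (75 mm by 178 mm) begins 61 mm behind the grasp point.
Start: joints at [-66.921, 24.242, 93.386, -0, 62.372, -1.089], TCP at [0.256, -0.57, 0.223] pointing down, gripper open.
Joint ranges: [-172.04, 172.04], [-51.8, 120.97], [4.93, 147.93], [-75.15, 255.16], [6.16, 154.13], [-145.62, 145.62]. Speed limits (degrees/s): [136.94, 136.94, 172.46, 180, 180, 180].

## Interface

Orientations are given as [roll, pitch, yaw] about the fixed x, y, z axes, in that order (R = Rz(yaw) Ry(pitch) Rx(roll)).
In Python, from station import sensors, eyes, ticket, robot gives the robot as it stands.
- The arm moves only by the tool drive_tool, never from a script. Its argument "deltas" is a list that holds one entry, the list of rows, each a list of 5 numbers: the gripper's target within -1 to 1 (shut at 1, half-way at 0, fully open at -1), then the shift along the tool's x, y, z in m, then the turn about the tool's z in degrees. A call has 1 to 20 rows; each row shifts and turns the commanded pose from where the row before left it, along the tool's axes as they then stand; what a row does not reach is not made up. A row lasts 1/8 s, in which the tool goes at most 62.5 mm and 10.7 degrees, less where a joint would pass 70% of its speed; a pose out of reach is approached as far as the arm can. A call with a gripper value outside its range is refused whole. The fingers move at their own pace and stop on an object; the grip force is fixed at half the most. Time passes only in rows, so rows that do not move let the fingers close. It gives the time, the measured TCP pose, the force and the opening at its end, in the units of the state.
- sensors.observe(): the state, without advancing time (a new reading comes with each control period).
- eyes.get_image(name): name is "scene" or "top"; returns a dict with "img" (384x512x3 uint8, blue, green, red), "z_map" (384x512 float32, m along the optical axis (not along the pixel's ray), 0 where there is no reading), "vertical_fov" (degrees; the focal length in pixels is half the picture's height over the tangent of half this angle, whatever the lens; pixels are square), "cx", "cy" (the principal point, pixels), "dist" ([k1, k2, p1, p2, k3] as OpenCV has them; the pictures are not rectified), "origin" and "attitude" of the camera in the world. Camera axes: x right, y up, looking along -z (the intrinsics and any distortion apply to the point x, -y, -z); pixel columns grow to the right and rows downward; lengths in m; the calibration is good to about 2 mm. A picture is of the moment at which its call begins.
- ticket.close_job(): hands the job in, once; it reports no verdict.
The state is a dict: "time_s": time; "q": joint angles; "joint_velocities": joint speeds; "joint_efforts": joint torques, N m; "position": TCP position; "orientation": TCP orientation; "ft_force": force on the tool from outside, world axes, zero at the start; "wrist_torque": the same for the moment, N m; "width": opening from 0.0 (shut) to 1.0 (fully open).
Only numpy, scipy, OpenCV 4.12 (cv2) and the standard library are available. Lean on these libraries where they do the work, as an engineer would, in place of code of your own. Each camera call takes 0.05 s, during which the arm holds its last target.

## Working session

There is one attempt and no reset: what is moved stays moved. The work goes in short steps, Python scripts to look and compute and a tool call to move; the robot and the scene stay as the last step left them, time stands still between calls to the robot, and variables do not carry over. Pictures are saved under pics/ and viewed, and the job is handed in when it is done.

Besides the shell and the picture viewer there is one more tool, called after "Request:" as name([rows], argument=value, ...), one row to a line, values as JSON. drive_tool: Moves the arm, as the interface text tells. Its arguments: {"type":"object","properties":{"deltas":{"type":"array","items":{"type":"array","items":{"type":"array","items":{"type":"number"}}}}},"required":["deltas"]}

```bash
ls; mkdir -p pics
python3 - <<'E'
from station import sensors, eyes, ticket, robot
import cv2,numpy as np
print(sensors.observe())
for n in("scene","top"):
    d=eyes.get_image(n); cv2.imwrite(f"pics/{n}0.png",d["img"])
    np.savez(f"{n}0.npz",**{k:np.array(v) for k,v in d.items()})
    print(n,{k:v for k,v in d.items() if k not in("img","z_map")})
E
```

```text
pics
{'time_s': 0.0, 'q': array([-6.69235254e+01,  2.42835415e+01,  9.34316564e+01,  1.25132229e-03,
        6.23728161e+01, -1.08898197e+00]), 'joint_velocities': array([ 0.05533771,  0.00878237,  0.04967985, -0.02018198,  0.06808414,
        0.01708418]), 'joint_efforts': array([-2.43969371e-04, -5.44638133e+01, -2.73663890e+01,  6.43444830e-02,
        2.28288292e-02, -1.18322064e-04]), 'position': array([ 0.25566327, -0.56970119,  0.22190986]), 'orientation': array([-1.79912023e+02, -2.78028010e-03,  2.41648734e+01]), 'ft_force': array([-0.61732486,  0.26839374, -0.00195463]), 'wrist_torque': array([-0.01766353, -0.01863868,  0.07346755]), 'width': 1.00117203069519}
scene {'vertical_fov': 55.50081573574162, 'cx': 257.7928373921559, 'cy': 190.21926263698532, 'dist': array([-0.01856911,  0.        ,  0.        ,  0.        ,  0.        ]), 'origin': array([1.2306465 , 0.2829926 , 0.94101002]), 'attitude': array([ 38.40766279,   0.99174061, 112.4912175 ])}
top {'vertical_fov': 56.04519030849543, 'cx': 262.6529929388135, 'cy': 191.9761186280854, 'dist': array([-0.02145926,  0.        ,  0.        ,  0.        ,  0.        ]), 'origin': array([0.37944206, 0.01180061, 1.09783743]), 'attitude': array([ 11.41209963,   0.16465708, -91.328869  ])}
```

View pics/scene0.png

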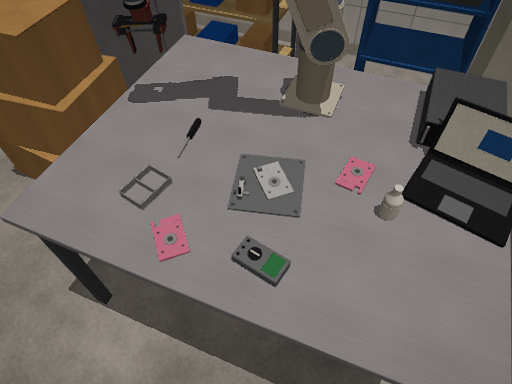

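View pics/top0.png

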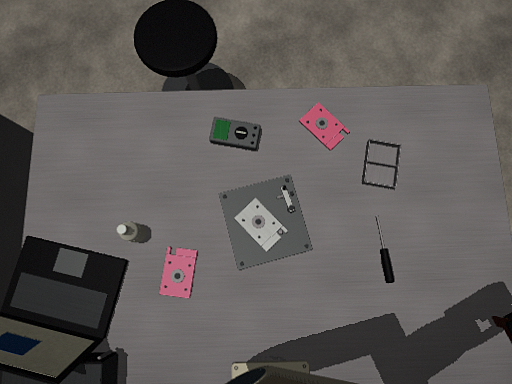

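The candidates for the plate, in the top picture, are the silver plate on the grey jig (260,223), the pink one at (324,126) and the pink one at (179,273). The silver one on the jig fits the description. The latch and stop are near (288,198). Next I'll check it in a close crop.

```bash
cat > h.py <<'E'
import numpy as np,cv2
from scipy.spatial.transform import Rotation as R
def cam(d):
    h=d["img"].shape[0]; f=h/2/np.tan(np.radians(float(d["vertical_fov"]))/2)
    K=np.array([[f,0,float(d["cx"])],[0,f,float(d["cy"])],[0,0,1]])
    Rw=R.from_euler("xyz",d["attitude"],degrees=True).as_matrix()@np.diag([1,-1,-1])
    return K,np.array(d["dist"]),Rw,np.array(d["origin"])
def ray(d,uv):
    K,D,Rw,o=cam(d)
    p=cv2.undistortPoints(np.array(uv,float).reshape(-1,1,2),K,D).reshape(-1,2)
    return o,np.c_[p,np.ones(len(p))]@Rw.T
def onz(d,uv,z):
    o,r=ray(d,uv); return (o+r*((z-o[2])/r[:,2])[:,None])[:,:2]
def proj(d,P):
    K,D,Rw,o=cam(d); P=np.array(P,float).reshape(-1,3)
    q=(P-o)@Rw
    return cv2.projectPoints(q.reshape(-1,1,3),np.zeros(3),np.zeros(3),K,D)[0].reshape(-1,2)
def tri(ds,uvs):
    A=np.zeros((3,3));b=np.zeros(3)
    for d,uv in zip(ds,uvs):
        o,r=ray(d,[uv]); r=r[0]/np.linalg.norm(r[0]); M=np.eye(3)-np.outer(r,r); A+=M;b+=M@o
    return np.linalg.solve(A,b)
def load(n): return dict(np.load(n+".npz"))
E
python3 - <<'E'
from h import *
for n,(x,y,w,h) in dict(scene=(225,145,90,80),top=(212,170,110,105)).items():
    d=load(n+"0"); s=7 if n=="scene" else 5.5
    c=cv2.resize(d["img"][y:y+h,x:x+w],None,fx=s,fy=s,interpolation=cv2.INTER_CUBIC); cv2.imwrite(f"pics/{n}_crop0.png",c); print(c.shape)
E
```

```text
(560, 630, 3)
(578, 605, 3)
```

View pics/top_crop0.png

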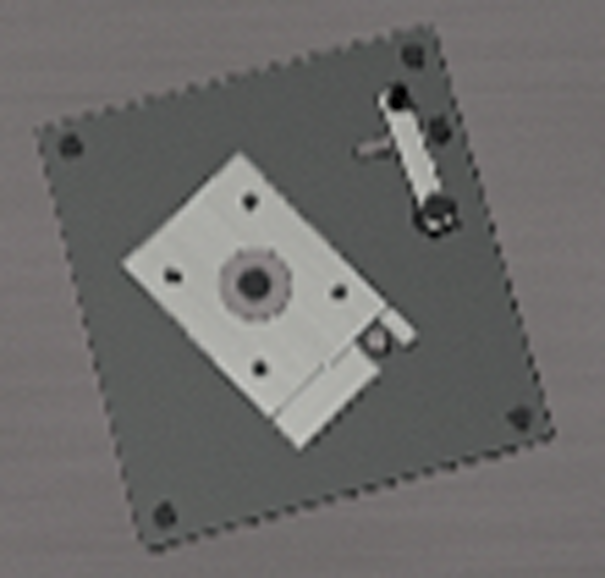

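View pics/scene_crop0.png

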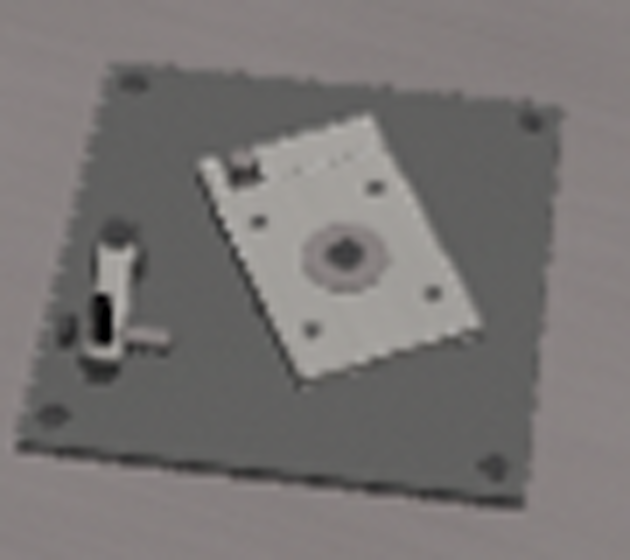

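The top crop shows the silver plate, with the slot around the peg at about crop (377,342). The latch pivot is at (435,215), the black pin at (397,97), and the stop screw tip at (358,150). Now I'll measure the jig, plate and pin poses in both views.

```bash
cat > meas.py <<'E'
from h import *
def fitlines(c,n=4):
    # refine quad: minAreaRect/approx then line fits
    pts=c.reshape(-1,2).astype(float)
    hull=cv2.convexHull(c)
    for e in np.linspace(2,30,60):
        q=cv2.approxPolyDP(hull,e,True)
        if len(q)<=4: break
    q=q.reshape(-1,2).astype(float); L=[]
    for i in range(len(q)):
        a,b=q[i],q[(i+1)%len(q)]; t=(b-a)/np.linalg.norm(b-a); nn=np.array([-t[1],t[0]])
        s=(pts-a)@t; dd=(pts-a)@nn
        m=(abs(dd)<2.0)&(s>.1*np.linalg.norm(b-a))&(s<.9*np.linalg.norm(b-a))
        vx,vy,x,y=cv2.fitLine(pts[m].astype(np.float32),cv2.DIST_HUBER,0,.01,.01).ravel()
        L.append((np.array([x,y]),np.array([vx,vy])))
    out=[]
    for i in range(len(L)):
        (p,u),(r,v)=L[i-1],L[i]
        k=np.linalg.solve(np.c_[u,-v],r-p); out.append(p+k[0]*u)
    return np.array(out)
def masks(d):
    hsv=cv2.cvtColor(d["img"],cv2.COLOR_BGR2HSV)
    return hsv
E
python3 - <<'E'
from meas import *
S,T=load("scene0"),load("top0")
for n,d,pts in(("scene",S,dict(jig=(290,205),table=(330,215),plate=(265,187),wash=(266,180))),("top",T,dict(jig=(290,245),table=(330,240),plate=(248,212),tip=(279,197)))):
    for k,(u,v) in pts.items(): print(n,k,d["img"][v-1:v+2,u-1:u+2].reshape(-1,3).mean(0))
E
```

```text
scene jig [95.88888889 96.55555556 97.22222222]
scene table [128.66666667 128.66666667 134.88888889]
scene plate [155.         159.22222222 161.44444444]
scene wash [156.33333333 160.33333333 162.88888889]
top jig [86.44444444 88.77777778 86.33333333]
top table [113.33333333 113.66666667 117.77777778]
top plate [165.11111111 170.         169.22222222]
top tip [ 97.77777778  98.22222222 101.22222222]
```

```bash
cat >> meas.py <<'E'
def contours(d,n,U=4):
    x,y,w,h=(220,145,95,80) if n=="scene" else (210,165,115,115)
    g=cv2.cvtColor(d["img"],cv2.COLOR_BGR2GRAY)[y:y+h,x:x+w]
    g=cv2.resize(g,None,fx=U,fy=U,interpolation=cv2.INTER_CUBIC)
    def big(m,k=0):
        cs=cv2.findContours(m,cv2.RETR_EXTERNAL,cv2.CHAIN_APPROX_NONE)[0]
        return sorted(cs,key=cv2.contourArea)[-1]
    tj=113 if n=="scene" else 101
    jm=cv2.morphologyEx((g<tj).astype(np.uint8)*255,cv2.MORPH_OPEN,np.ones((5,5)))
    j=big(jm); pm=(g>(128 if n=="scene" else 128)).astype(np.uint8)*255
    fill=np.zeros_like(g); cv2.drawContours(fill,[j],-1,255,-1); fill=cv2.erode(fill,np.ones((13,13)))
    p=big(pm&fill)
    conv=lambda c:(np.array(c,float)+.5)/U-.5+[x,y]
    return conv(fitlines(j)),conv(fitlines(p)),conv(p.reshape(-1,2)),g
E
cat > m1.py <<'E'
from meas import *
import sys
S,T=load("scene"+sys.argv[1]),load("top"+sys.argv[1])
def fit(model,world):
    # rigid 2D fit
    mc,wc=model.mean(0),world.mean(0); H=(model-mc).T@(world-wc); a=np.arctan2(H[0,1]-H[1,0],H[0,0]+H[1,1])
    Rr=np.array([[np.cos(a),-np.sin(a)],[np.sin(a),np.cos(a)]]); t=wc-Rr@mc
    return a,t,np.linalg.norm(model@Rr.T+t-world,axis=1)
best={}
for n,d in(("scene",S),("top",T)):
    j,p,_,g=contours(d,n)
    J=np.array([[-75,-80],[165,-80],[165,150],[-75,150]])/1e3; P=np.array([[-16,-17],[124,-17],[124,73],[-16,73]])/1e3
    print(n,"jig px",j.round(1).tolist(),"plate px",p.round(1).tolist())
    wj=onz(d,j,.01); wp=onz(d,p,.02)
    for nm,M,w in(("jig",J,wj),("plate",P,wp)):
        for o in(1,-1):
            for k in range(4):
                a,t,r=fit(M,np.roll(w[::o],k,0))
                if r.max()<.012: print(n,nm,"yaw %.2f"%np.degrees(a),"org mm",(t*1e3).round(1),"res",(r*1e3).round(1))
E
python3 m1.py 0
```

```text
scene jig px [[240.7, 153.4], [305.1, 159.9], [299.3, 217.6], [226.7, 209.3]] plate px [[277.1, 161.0], [293.4, 190.9], [268.0, 198.5], [253.0, 168.1]]
scene jig yaw 103.79 org mm [559.9 -29.8] res [9.8 9.5 9.3 9.6]
scene jig yaw 13.79 org mm [479.8 -39.2] res [2.7 2.8 2.5 2.3]
scene jig yaw -76.21 org mm [470.5  40.9] res [9.3 9.6 9.8 9.5]
scene jig yaw -166.21 org mm [550.5  50.3] res [2.5 2.3 2.7 2.8]
scene plate yaw 42.77 org mm [479.9 -40.5] res [1.3 1.4 1.5 0.8]
scene plate yaw -137.23 org mm [521.2  73.9] res [1.5 0.8 1.3 1.4]
top jig px [[290.4, 174.3], [312.8, 249.1], [238.2, 270.3], [218.3, 193.2]] plate px [[254.9, 197.5], [287.2, 230.3], [265.8, 251.1], [234.0, 217.6]]
top jig yaw -165.94 org mm [544.7  50. ] res [0.5 0.2 0.7 0.9]
top jig yaw 104.05 org mm [554.4 -30.1] res [6.3 7.1 7.2 6.5]
top jig yaw 14.06 org mm [474.4 -39.8] res [0.7 0.9 0.5 0.2]
top jig yaw -75.95 org mm [464.7  40.3] res [7.2 6.5 6.3 7.1]
top plate yaw -137.29 org mm [520.3  76.2] res [1.6 1.2 1.  1.2]
top plate yaw 42.71 org mm [479.  -38.2] res [1.  1.2 1.6 1.2]
```

Run:
```python
from h import *
S,T=load("scene0"),load("top0")
a=np.radians(13.95); Rj=np.array([[np.cos(a),-np.sin(a)],[np.sin(a),np.cos(a)]])
o=np.array([.4755,-.0397])
th=np.linspace(0,6.283,13)
W=[]
for n,d,(x,y,w,h),s in(("scene",S,(228,155,50,46),12),("top",T,(268,176,40,66),9)):
    c=cv2.resize(d["img"][y:y+h,x:x+w],None,fx=s,fy=s,interpolation=cv2.INTER_CUBIC)
    def dot(j,z,col):
        P=np.array(j).reshape(-1,2)/1e3@Rj.T+o
        for u in proj(d,np.c_[P,np.full(len(P),z/1e3)]):
            cv2.circle(c,tuple(int(v) for v in ((u-[x,y]+.5)*s)),2,col,-1)
    c0=c.copy()
    dot(np.c_[6*np.cos(th),6*np.sin(th)],30,(0,0,255))
    dot([[60,-50]],33,(0,255,0)); dot(np.c_[122+5*np.cos(th),-50+5*np.sin(th)],63,(255,0,0)); dot([[104,-22],[104,-12]],16,(0,255,255))
    W.append(cv2.resize(np.hstack([c0,c]),None,fx=.65,fy=.65) if n=="scene" else np.hstack([c0,c]))
    cv2.imwrite(f"pics/peg_{n}.png",W[-1]); print(W[-1].shape)
```

```text
(359, 780, 3)
(594, 720, 3)
```

View pics/peg_scene.png

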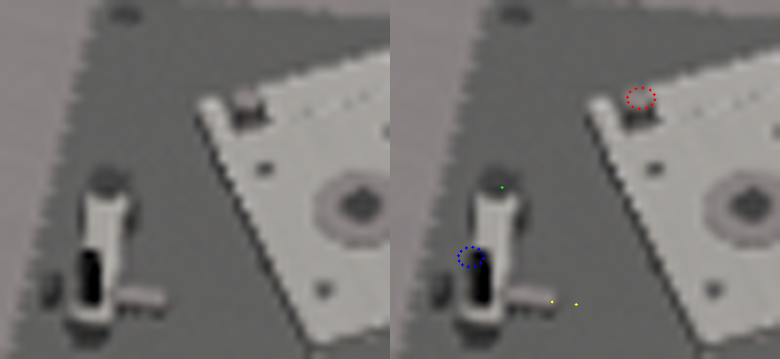

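View pics/peg_top.png

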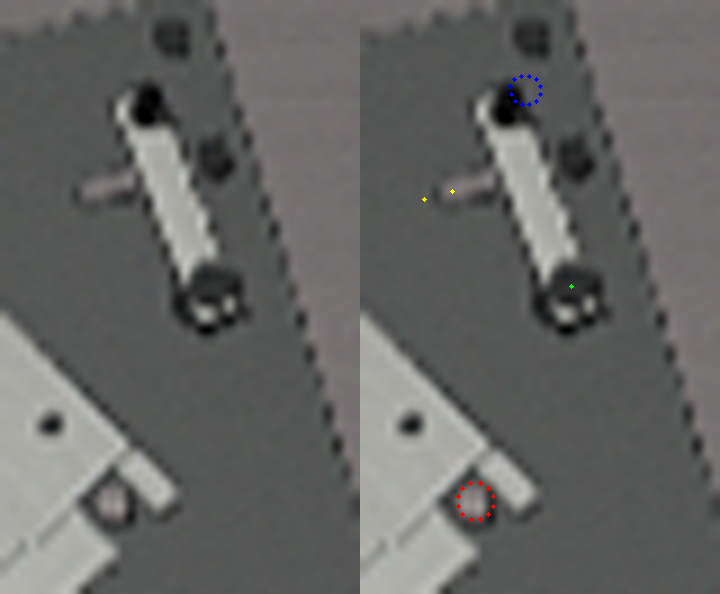

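Run:
```python
from h import *
S,T=load("scene0"),load("top0")
pin=tri([T,S],[(283.6,186.6),(239.1,187.2)]); peg=tri([T,S],[(280.2,231.1),(259.2,166.9)])
# corner of plate far (124,73) & (124,-17), in both views
c1=tri([T,S],[(234.0,217.6),(293.4,190.9)]); c2=tri([T,S],[(254.9,197.5),(268.0,198.5)])
piv=tri([T,S],[(291.1,207.8),(241.2,179)])
print("pin",pin,"peg",peg,"pc",c1,"c2",c2,"piv",piv)
a=np.radians(13.95); o=np.array([.4755,-.0397]); Rj=np.array([[np.cos(a),-np.sin(a)],[np.sin(a),np.cos(a)]])
j=(pin[:2]-o)@Rj*1e3; print("pin jig",j,"ang",np.degrees(np.arctan2(j[1]+50,j[0]-60)),np.hypot(j[1]+50,j[0]-60))
b=np.radians(42.74); Rp=np.array([[np.cos(b),-np.sin(b)],[np.sin(b),np.cos(b)]]); po=np.array([.4794,-.0393])
for q in([149,15],[134,15],[110,73+13.5+12]): print(q,Rp@np.array(q)/1e3+po)
print("bottle",onz(T,[(125,230)],.13),"meter",onz(T,[(236,134)],.04))
```

```text
pin [ 0.60352769 -0.05364754  0.06351667] peg [ 0.47606995 -0.04020143  0.0313461 ] pc [0.52097537 0.09690493 0.01872692] c2 [0.58077104 0.03277143 0.0202033 ] piv [ 0.54521489 -0.07534227  0.02922365]
pin jig [120.88929488 -44.40046517] ang 5.254287224683342 61.146226549310754
[149, 15] [0.57865162 0.07283883]
[134, 15] [0.567635   0.06265874]
[110, 98.5] [0.49333926 0.10769642]
bottle [[0.47923755 0.38290039]] meter [[0.77792708 0.08809975]]
```

Request:
drive_tool([
  [[1, 0, 0, 0, -9.25], [1, 0, 0, 0, -9.25], [1, 0.042, -0.0158, 0, 0], [1, 0.042, -0.0158, 0, 0], [1, 0.042, -0.0158, 0, 0], [1, 0.042, -0.0158, 0, 0], [1, 0.042, -0.0158, 0, 0], [1, 0.042, -0.0158, 0, 0], [1, 0.042, -0.0158, 0.01, 0], [1, 0.042, -0.0158, 0.01, 0], [1, 0.042, -0.0158, 0.01, 0], [1, 0.042, -0.0158, 0.01, 0], [1, 0.042, -0.0158, 0.02, 0], [1, 0.042, -0.0158, 0.02, 0], [1, 0.042, -0.0158, 0.02, 0], [1, 0.042, -0.0158, 0.02, 0], [1, 0.042, -0.0158, 0.02, 0], [1, 0.042, -0.0158, 0.02, 0]],
])

```text
time_s: 2.35
position: [0.579, 0.0725, 0.0617]
orientation: [-180.0, 0.0, 42.7]
ft_force: [-0.3, -0.0, 0.4]
width: 0.005
```

Request:
drive_tool([
  [[1, 0, 0, 0.02, 0], [1, 0, 0, 0.015, 0], [1, 0, 0, 0.0125, 0], [1, 0, 0, 0, 0]],
])

```text
time_s: 2.85
position: [0.5777, 0.0701, 0.0143]
orientation: [-179.9, 0.1, 42.6]
ft_force: [-1.1, -0.0, -0.8]
width: 0.007
```

```bash
cat > snap.py <<'E'
import sys
from station import sensors,eyes
from h import *
t=sys.argv[1]
for n,(x,y,w,h),s in(("scene",(220,130,110,95),5),("top",(205,165,120,115),5)):
    d=eyes.get_image(n); np.savez(n+t+".npz",**{k:np.array(v) for k,v in d.items()})
    cv2.imwrite(f"pics/{n}{t}.png",cv2.resize(d["img"][y:y+h,x:x+w],None,fx=s,fy=s,interpolation=cv2.INTER_CUBIC))
o=sensors.observe(); print(o["time_s"],o["position"],o["orientation"],o["ft_force"])
E
python3 snap.py 1
```

```text
2.95 [0.5788205  0.07043525 0.01550214] [ 1.79988406e+02 -1.53362209e-02  4.26079376e+01] [-0.31479389  0.49454055  0.783737  ]
```

View pics/scene1.png

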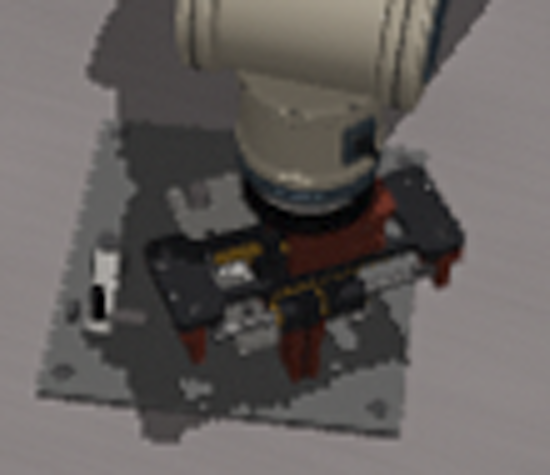

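View pics/top1.png

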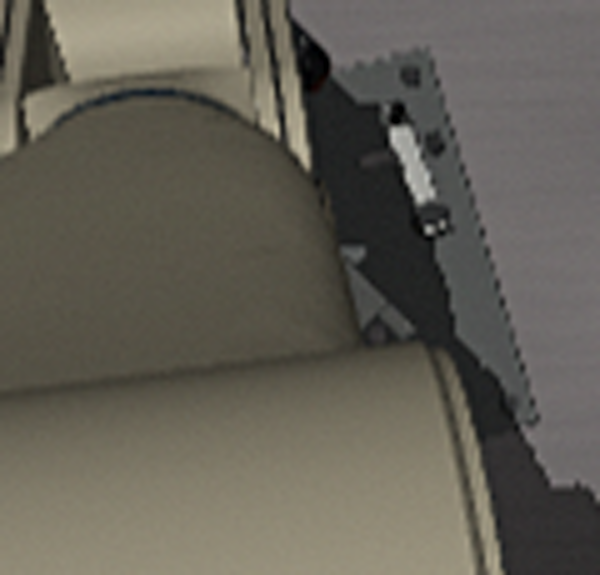

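The scene picture shows the closed red fingertips at about crop (300,370), beyond the plate's far short edge. In the top view they are hidden by the arm. I'll approach and push along the plate's -x.

Request:
drive_tool([
  [[1, -0.004, 0, 0, 0], [1, -0.004, 0, 0, 0], [1, -0.003, 0, 0, 0], [1, -0.001, 0, 0, 0], [1, -0.001, 0, 0, 0]],
])

```text
time_s: 3.58
position: [0.5692, 0.0623, 0.0153]
orientation: [180.0, -0.0, 42.7]
ft_force: [-0.5, 0.7, -1.1]
width: 0.005
```

Request:
drive_tool([
  [[1, -0.001, 0, 0, 0], [1, -0.001, 0, 0, 0]],
])

```text
time_s: 3.82
position: [0.5677, 0.061, 0.0151]
orientation: [180.0, -0.0, 42.7]
ft_force: [1.0, 1.7, 0.1]
width: 0.006
```

Request:
drive_tool([
  [[1, -0.001, 0, 0, 0], [1, -0.001, 0, 0, 0]],
])

```text
time_s: 4.08
position: [0.5664, 0.0597, 0.0152]
orientation: [180.0, -0.0, 42.7]
ft_force: [1.4, 0.7, -2.6]
width: 0.004
```

Request:
drive_tool([
  [[1, -0.001, 0, 0, 0], [1, 0, 0, 0, 0]],
])

```text
time_s: 4.32
position: [0.5657, 0.059, 0.0152]
orientation: [180.0, -0.0, 42.7]
ft_force: [2.1, 1.3, -1.9]
width: 0.007
```

Request:
drive_tool([
  [[1, -0.001, 0, 0, 0], [1, 0, 0, 0, 0]],
])

```text
time_s: 4.58
position: [0.5657, 0.0587, 0.0155]
orientation: [179.9, -0.1, 42.7]
ft_force: [3.2, 4.3, -1.9]
width: 0.005
```

Request:
drive_tool([
  [[1, -0.0005, 0, 0, 0], [1, 0, 0, 0, 0]],
])

```text
time_s: 4.82
position: [0.5658, 0.0586, 0.0156]
orientation: [179.9, -0.2, 42.7]
ft_force: [5.0, 5.4, -2.0]
width: 0.005
```

Request:
drive_tool([
  [[1, -0.001, 0, 0, 0], [1, 0, 0, 0, 0]],
])

```text
time_s: 5.08
position: [0.5659, 0.0583, 0.0159]
orientation: [179.9, -0.3, 42.6]
ft_force: [6.1, 7.3, -2.4]
width: 0.002
```

```bash
python3 snap.py 2; python3 m1.py 2
```

```text
5.175 [0.56593904 0.05830128 0.01583946] [179.87547039  -0.25501221  42.64386018] [ 6.69356567  7.24285523 -2.64989146]
scene jig px [[297.2, 144.6], [306.9, 165.6], [299.3, 217.6], [226.7, 209.2], [241.2, 144.6]] plate px [[286.9, 188.4], [287.8, 191.7], [285.5, 192.5], [283.6, 189.4]]Traceback (most recent call last):
  File "m1.py", line 18, in <module>
    a,t,r=fit(M,np.roll(w[::o],k,0))
          ~~~^^^^^^^^^^^^^^^^^^^^^^^
  File "m1.py", line 6, in fit
    mc,wc=model.mean(0),world.mean(0); H=(model-mc).T@(world-wc); a=np.arctan2(H[0,1]-H[1,0],H[0,0]+H[1,1])
                                         ~~~~~~~~~~~~^^~~~~~~~~~
ValueError: matmul: Input operand 1 has a mismatch in its core dimension 0, with gufunc signature (n?,k),(k,m?)->(n?,m?) (size 5 is different from 4)
```

View pics/top2.png

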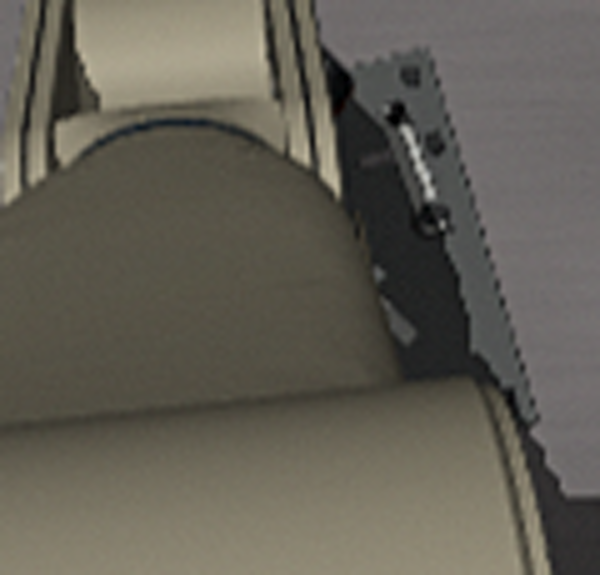

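The top view is again blocked by the arm. By feel, the TCP stopped moving while the force rose to about 10 N. The face is at plate x ≈ 133 to 134 from the peg, as expected when bottomed. Now I'll go to the other side, the long edge near the opposite corner.

Request:
drive_tool([
  [[1, 0.005, 0, 0, 0], [1, 0.01, 0, 0, 0], [1, 0, 0, -0.02, 0], [1, 0, 0, -0.015, 0], [1, 0, -0.03, 0, 0], [1, -0.01, -0.03, 0, 0], [1, -0.012, -0.025, 0, 0], [1, -0.011, 0, 0, 0], [1, 0, 0, 0.02, 0], [1, 0, 0, 0.0145, 0], [1, 0, 0, 0, 0]],
])

```text
time_s: 6.55
position: [0.4925, 0.107, 0.015]
orientation: [-180.0, 0.1, 42.6]
ft_force: [-0.4, 0.4, 0.1]
width: 0.005
```

```bash
python3 snap.py 3
python3 - <<'E'
from h import *
b=np.radians(42.7);Rp=np.array([[np.cos(b),-np.sin(b)],[np.sin(b),np.cos(b)]])
from station import sensors
print((sensors.observe()["position"][:2]-[.4757,-.0398])@Rp)
E
```

```text
6.65 [0.49314227 0.10728622 0.01576219] [1.79999453e+02 1.73207993e-03 4.26483960e+01] [ 0.71756106  0.11508446 -0.36499392]
[0.11256652 0.09626716]
```

View pics/scene3.png

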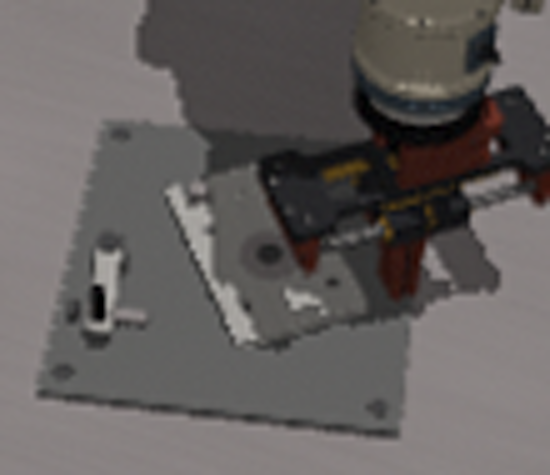

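View pics/top3.png

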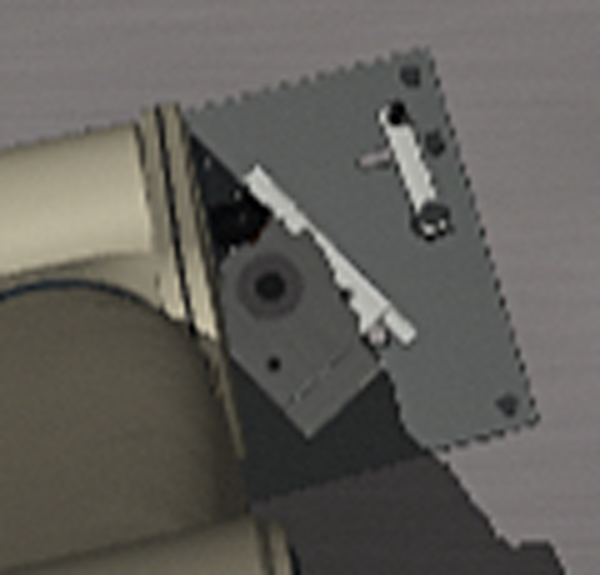

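The scene picture shows the fingertips at about crop (400,290), beside the far long edge. The top one shows the peg at about (375,340), deep in the slot. Now I'll close in on the edge.

Request:
drive_tool([
  [[1, 0, 0.004, 0, 0], [1, 0, 0.003, 0, 0], [1, 0, 0.001, 0, 0], [1, 0, 0.001, 0, 0], [1, 0, 0.001, 0, 0]],
])

```text
time_s: 7.28
position: [0.4995, 0.1002, 0.0157]
orientation: [-180.0, 0.0, 42.7]
ft_force: [1.0, 0.1, -0.2]
width: 0.004
```

Request:
drive_tool([
  [[1, 0, 0.001, 0, 0], [1, 0, 0.001, 0, 0]],
])

```text
time_s: 7.52
position: [0.5009, 0.0987, 0.0157]
orientation: [-180.0, 0.0, 42.7]
ft_force: [-0.5, 0.5, 0.1]
width: 0.005
```

Request:
drive_tool([
  [[1, 0, 0.001, 0, 0], [1, 0, 0.001, 0, 0]],
])

```text
time_s: 7.78
position: [0.5023, 0.0972, 0.0156]
orientation: [-180.0, 0.0, 42.7]
ft_force: [0.0, -0.1, 1.0]
width: 0.005
```

Request:
drive_tool([
  [[1, 0, 0.001, 0, 0], [1, 0, 0.001, 0, 0]],
])

```text
time_s: 8.02
position: [0.5037, 0.0957, 0.0157]
orientation: [-180.0, -0.0, 42.7]
ft_force: [-0.1, -0.1, 0.5]
width: 0.002
```

Request:
drive_tool([
  [[1, 0, 0.001, 0, 0], [1, 0, 0.001, 0, 0]],
])

```text
time_s: 8.28
position: [0.5051, 0.0947, 0.0157]
orientation: [-180.0, -0.0, 42.7]
ft_force: [-0.1, 5.2, 0.6]
width: 0.005
```

Request:
drive_tool([
  [[1, 0.0013, 0.00196, 0, 1], [1, 0.0013, 0.00196, 0, 1], [1, 0.0013, 0.00196, 0, 1], [1, 0.0013, 0.00196, 0, 1]],
])

```text
time_s: 8.78
position: [0.5145, 0.092, 0.0158]
orientation: [180.0, -0.0, 38.6]
ft_force: [-0.3, 5.4, 0.1]
width: 0.006
```

```bash
python3 snap.py 4
```

```text
8.875 [0.51447469 0.09176064 0.01573604] [ 1.79981981e+02 -1.94911781e-02  3.86356035e+01] [-1.0917545   1.04738549  0.88296216]
```

View pics/top4.png

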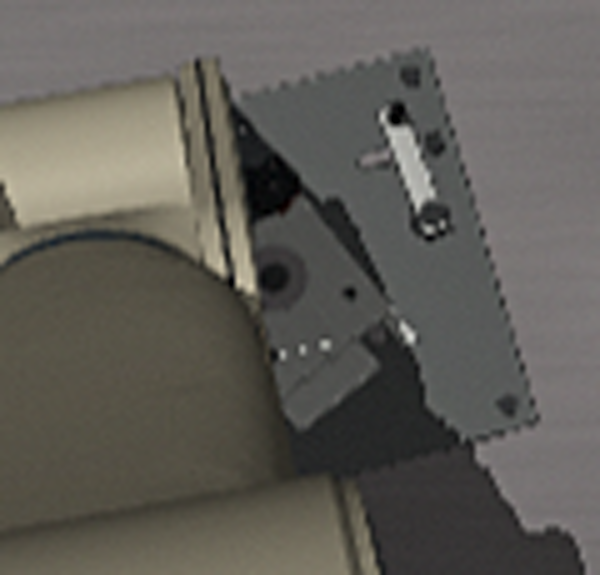

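In the top picture the plate has turned with the finger and the peg, at (375,330), is still in the slot. Continuing along the arc.

Request:
drive_tool([
  [[1, 0.0013, 0.00196, 0, 1], [1, 0.0013, 0.00196, 0, 1], [1, 0.0013, 0.00196, 0, 1], [1, 0.0013, 0.00196, 0, 1], [1, 0.0013, 0.00196, 0, 1], [1, 0.0013, 0.00196, 0, 1]],
])

```text
time_s: 9.62
position: [0.5278, 0.087, 0.0157]
orientation: [180.0, -0.0, 32.6]
ft_force: [0.6, 5.2, 0.0]
width: 0.006
```

Request:
drive_tool([
  [[1, 0.0013, 0.00196, 0, 1], [1, 0.0013, 0.00196, 0, 1], [1, 0.0013, 0.00196, 0, 1], [1, 0.0013, 0.00196, 0, 1], [1, 0.0013, 0.00196, 0, 1], [1, 0.0013, 0.00196, 0, 1]],
])

```text
time_s: 10.38
position: [0.5408, 0.0808, 0.0158]
orientation: [180.0, -0.1, 26.6]
ft_force: [1.6, 5.2, -0.8]
width: 0.004
```

```bash
python3 snap.py 5
python3 - <<'E'
from h import *
from station import sensors
s=sensors.observe();b=np.radians(s["orientation"][2]);Rp=np.array([[np.cos(b),-np.sin(b)],[np.sin(b),np.cos(b)]])
print((s["position"][:2]-[.4757,-.0398])@Rp, s["ft_force"][:2]@Rp)
E
```

```text
10.475 [0.54068159 0.0805335  0.01577138] [ 1.79970097e+02 -5.43718182e-02  2.66300550e+01] [-0.02320096  1.98219278  0.00581377]
[0.11202515 0.07844186] [0.86773464 1.78231958]
```

View pics/top5.png

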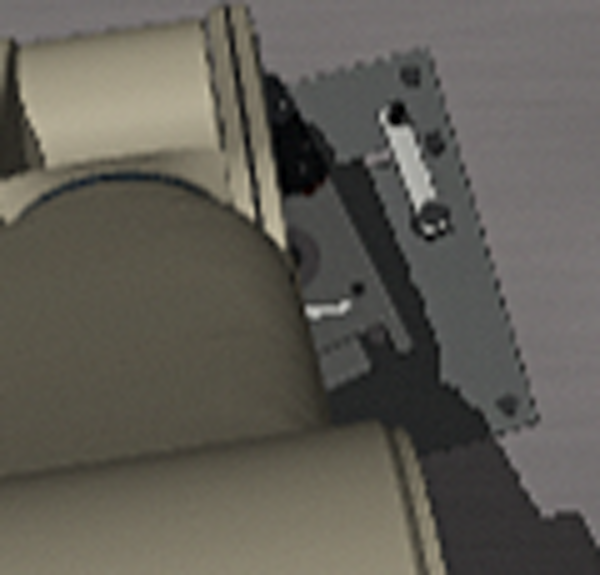

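View pics/scene5.png

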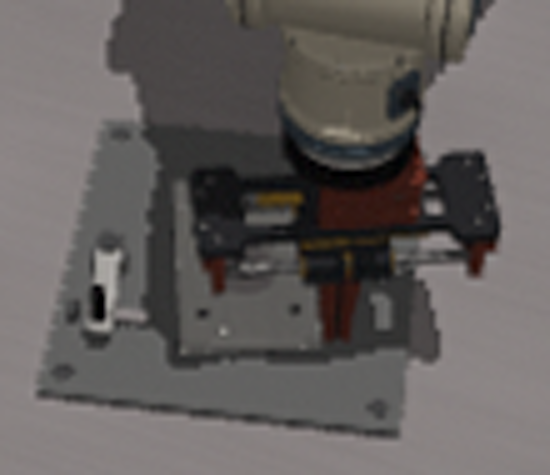

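Run:
```python
from h import *
d=load("top5")
x,y,w,h=262,215,36,32
c=d["img"][y:y+h,x:x+w].astype(float); c=np.clip((c-20)*2.2,0,255).astype(np.uint8)
c=cv2.resize(c,None,fx=16,fy=16,interpolation=cv2.INTER_CUBIC)
o=np.array([.4757,-.0398]);th=np.linspace(0,6.28,13)
def dots(P,z,col,):
    for u in proj(d,np.c_[P,np.full(len(P),z)]): cv2.circle(c,tuple(int(v) for v in((u-[x,y]+.5)*16)),2,col,-1)
dots(o+.006*np.c_[np.cos(th),np.sin(th)],.03,(0,0,255))
dots(o+.006*np.c_[np.cos(th),np.sin(th)],.02,(0,255,255))
cv2.imwrite("pics/z5.png",c)
```

```text
(no output)
```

View pics/z5.png

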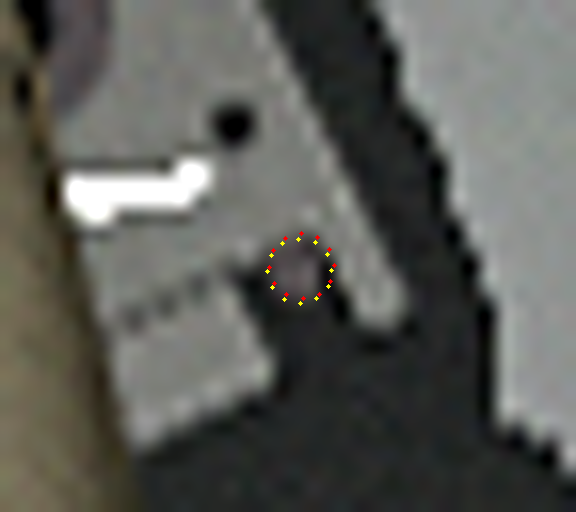

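The zoom shows the peg at crop (298,270), seated on the slot's end and against the prong. Continuing, and slowing down near the stop.

Request:
drive_tool([
  [[1, 0.0013, 0.00196, 0, 1], [1, 0.0013, 0.00196, 0, 1], [1, 0.0013, 0.00196, 0, 1], [1, 0.0013, 0.00196, 0, 1], [1, 0.0013, 0.00196, 0, 1], [1, 0.0013, 0.00196, 0, 1], [1, 0.0013, 0.00196, 0, 1]],
])

```text
time_s: 11.35
position: [0.5545, 0.0719, 0.0158]
orientation: [180.0, -0.1, 19.6]
ft_force: [2.7, 5.1, -0.1]
width: 0.005
```

Request:
drive_tool([
  [[1, 0.00065, 0.00098, 0, 0.5], [1, 0.00065, 0.00098, 0, 0.5]],
])

```text
time_s: 11.6
position: [0.5564, 0.0705, 0.0158]
orientation: [180.0, -0.1, 18.6]
ft_force: [2.5, 5.3, -0.2]
width: 0.006
```

Request:
drive_tool([
  [[1, 0.00065, 0.00098, 0, 0.5], [1, 0.00065, 0.00098, 0, 0.5]],
])

```text
time_s: 11.85
position: [0.5582, 0.069, 0.0158]
orientation: [180.0, -0.1, 17.6]
ft_force: [2.7, 5.1, -0.1]
width: 0.005
```

Request:
drive_tool([
  [[1, 0.00065, 0.00098, 0, 0.5], [1, 0.00065, 0.00098, 0, 0.5]],
])

```text
time_s: 12.1
position: [0.5601, 0.0675, 0.0159]
orientation: [180.0, -0.1, 16.6]
ft_force: [1.9, 4.9, -0.2]
width: 0.002
```

Request:
drive_tool([
  [[1, 0.0006, 0.00098, 0, 0.5], [1, 0.0006, 0.00098, 0, 0.5]],
])

```text
time_s: 12.35
position: [0.5617, 0.066, 0.0158]
orientation: [180.0, -0.1, 15.6]
ft_force: [2.5, 5.3, 0.4]
width: 0.007
```

Request:
drive_tool([
  [[1, 0.0006, 0.00098, 0, 0.5], [1, 0.0006, 0.00098, 0, 0.5]],
])

```text
time_s: 12.6
position: [0.5633, 0.0646, 0.0158]
orientation: [-180.0, -0.1, 14.6]
ft_force: [1.2, 6.9, 0.4]
width: 0.006
```

Request:
drive_tool([
  [[1, 0.0006, 0.00098, 0, 0.5], [1, 0.0006, 0.00098, 0, 0.5]],
])

```text
time_s: 12.85
position: [0.5639, 0.0641, 0.0158]
orientation: [-179.9, 0.0, 13.6]
ft_force: [-1.7, 16.5, 3.8]
width: 0.005
```

Request:
drive_tool([
  [[1, 0, -0.0003, 0, -0.4], [1, 0, 0, 0, 0]],
])

```text
time_s: 13.1
position: [0.5638, 0.0642, 0.0158]
orientation: [-179.9, 0.0, 14.0]
ft_force: [-0.3, 11.9, 1.9]
width: 0.004
```

Request:
drive_tool([
  [[1, 0, 0, 0, 0], [1, 0, 0, 0, 0], [1, 0, 0, 0, 0]],
])

```text
time_s: 13.48
position: [0.5638, 0.0642, 0.0157]
orientation: [-179.9, 0.0, 14.0]
ft_force: [-0.3, 12.3, 2.0]
width: 0.004
```

Request:
drive_tool([
  [[1, 0, 0.0001, 0, 0], [1, 0, 0, 0, 0], [1, 0, 0, 0, 0], [1, 0, 0, 0, 0], [1, 0, 0, 0, 0]],
])

```text
time_s: 14.1
position: [0.5638, 0.0642, 0.0158]
orientation: [-179.9, 0.0, 14.0]
ft_force: [-1.6, 12.3, 2.2]
width: 0.004
```

Request:
drive_tool([
  [[1, 0, 0, 0, 0], [1, 0, 0, 0, 0], [1, 0, 0, 0, 0]],
])

```text
time_s: 14.48
position: [0.5638, 0.0642, 0.0158]
orientation: [-179.9, 0.0, 14.0]
ft_force: [-0.7, 12.4, 3.0]
width: 0.007
```

```bash
python3 snap.py 6
python3 - <<'E'
from h import *
d=load("top6")
x,y,w,h=255,180,48,66
c=d["img"][y:y+h,x:x+w].astype(float); c=np.clip((c-20)*2,0,255).astype(np.uint8)
cv2.imwrite("pics/z6.png",cv2.resize(c,None,fx=9,fy=9,interpolation=cv2.INTER_CUBIC))
E
```

```text
14.575 [0.56381914 0.06416179 0.01576843] [-1.79910202e+02  2.54718261e-02  1.40203867e+01] [-0.99661353 12.70151936  3.41976477]
```

View pics/z6.png

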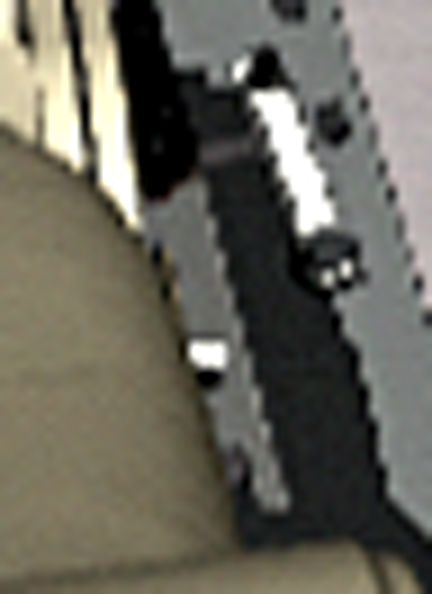

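The zoom shows the plate's long edge on the screw tip at about (200,160), and the press was held at about 12 N for 1.4 s. Now I'll retreat and go to the latch's outer side.

Request:
drive_tool([
  [[1, 0, -0.002, 0, 0], [1, 0, -0.005, 0, 0], [1, 0, -0.006, 0, 0], [1, 0, 0, -0.03, 0], [1, 0, 0, -0.04, 0], [1, 0.002, 0.02, 0, 0], [1, 0.002, 0.03, 0, 0], [1, 0.002, 0.03, 0, 0], [1, 0.002, 0.03, 0, 0], [1, 0.002, 0.03, 0, 0], [1, 0.0015, 0.0245, 0, 0], [1, 0, 0, 0, 0]],
])

```text
time_s: 16.08
position: [0.6123, -0.0831, 0.0849]
orientation: [-180.0, 0.0, 13.9]
ft_force: [-0.2, -0.3, -0.0]
width: 0.005
```

```bash
python3 snap.py 7
python3 - <<'E'
from h import *
from station import sensors
s=sensors.observe();b=np.radians(13.95);Rp=np.array([[np.cos(b),-np.sin(b)],[np.sin(b),np.cos(b)]])
print((s["position"][:2]-[.4757,-.0398])@Rp, s["ft_force"])
E
```

```text
16.175 [ 0.61170576 -0.08125887  0.08508297] [-1.79964143e+02  6.28799270e-02  1.40299017e+01] [-0.00397628 -0.35343262  0.03200431]
[ 0.12199977 -0.07302369] [-0.00397628 -0.35343262  0.03200431]
```

View pics/top7.png

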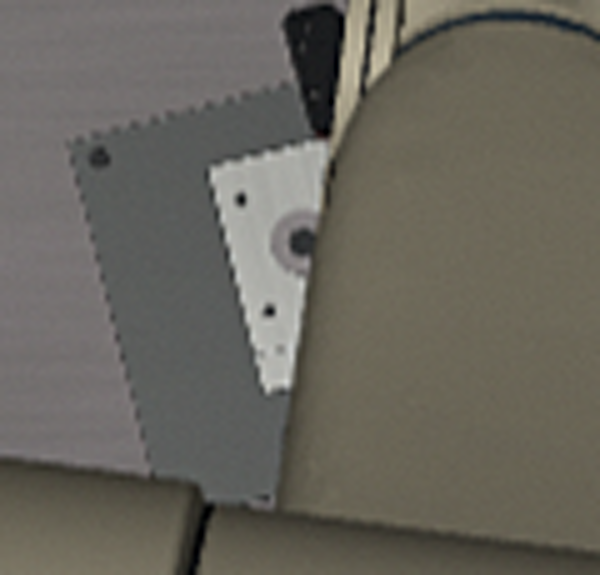

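View pics/scene7.png

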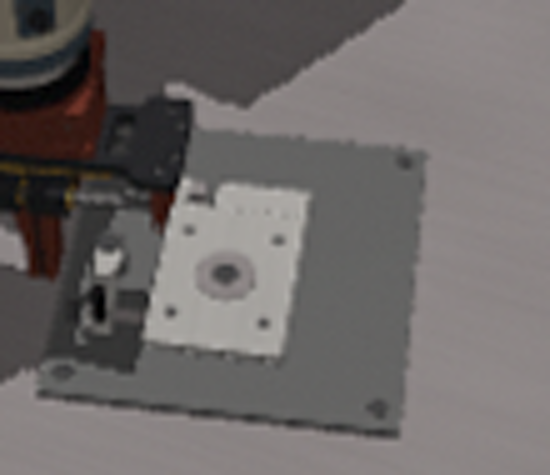

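The plate now lies square to the jig, with the peg at scene crop (205,190). The finger at (45,260) is on the outer side of the latch pin at (97,300). Next I'll lower it and swing the pin.

Request:
drive_tool([
  [[1, 0, 0, 0.022, 0], [1, 0, 0, 0.021, -6], [1, 0, -0.003, 0, 0], [1, 0, -0.003, 0, 0], [1, 0, -0.001, 0, 0], [1, 0, 0, 0, 0]],
])

```text
time_s: 16.92
position: [0.6103, -0.0745, 0.0434]
orientation: [180.0, -0.1, 20.1]
ft_force: [-1.1, 0.1, -0.9]
width: 0.003
```

```bash
python3 snap.py 8
```

```text
17.025 [ 0.6101665  -0.07471845  0.0431774 ] [ 1.79977933e+02 -4.03650001e-02  2.00489519e+01] [-0.19067772  0.12489589  0.4900884 ]
```

View pics/scene8.png

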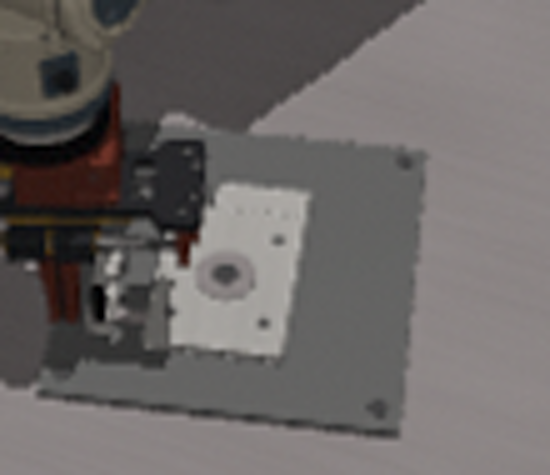

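Request:
drive_tool([
  [[1, 0, -0.004, 0, 0], [1, 0.001, -0.003, 0, 0], [1, 0.001, -0.002, 0, 0], [1, 0, -0.0015, 0, 0], [1, 0.0007, -0.0043, 0, -4], [1, 0.0007, -0.0043, 0, -4], [1, 0.0007, -0.0043, 0, -4]],
])

```text
time_s: 17.9
position: [0.605, -0.0514, 0.0427]
orientation: [180.0, -0.0, 32.2]
ft_force: [0.5, -1.4, -0.1]
width: 0.002
```

```bash
python3 snap.py 9
cat > lat.py <<'E'
from h import *
from station import sensors
s=sensors.observe();b=np.radians(13.95);Rp=np.array([[np.cos(b),-np.sin(b)],[np.sin(b),np.cos(b)]])
j=(s["position"][:2]-[.4757,-.0398])@Rp*1e3; a=np.radians(s["orientation"][2])-b
v=j-[60,-50]; print("jig",j,"phi",np.degrees(a),"radial",v@[np.cos(a),np.sin(a)],"tang",v@[-np.sin(a),np.cos(a)],"F",s["ft_force"],"q",s["q"])
E
python3 lat.py
```

```text
18.0 [ 0.6047501  -0.05117344  0.0426363 ] [-1.79994443e+02 -8.08359134e-04  3.21097215e+01] [-0.01239313  0.362533   -0.17500972]
jig [122.5021076  -42.14875568] phi 18.15972148080573 radial 61.83593815308839 tang -12.019660764241642 F [-0.01239313  0.362533   -0.17500972] q [-5.96278162e+00  3.68469241e+01  1.00838075e+02  7.23786783e-03
  4.23177916e+01  5.19221449e+01]
```

View pics/scene9.png

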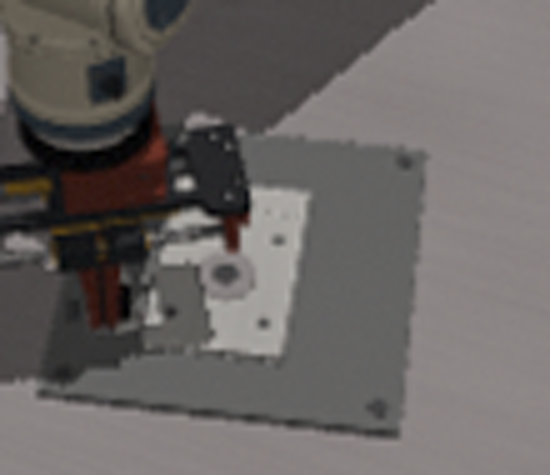

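The picture shows the finger at (105,300) behind the black pin at (127,300), moving it along. Continuing the arc.

Request:
drive_tool([
  [[1, 0.0007, -0.0043, 0, -4], [1, 0.0007, -0.0043, 0, -4], [1, 0.0007, -0.0043, 0, -4], [1, 0.0007, -0.0043, 0, -4], [1, 0.0007, -0.0043, 0, -4], [1, 0.0007, -0.0043, 0, -4], [1, 0.0007, -0.0043, 0, -4], [1, 0.0007, -0.0043, 0, -4]],
])

```text
time_s: 19.0
position: [0.5848, -0.0239, 0.0429]
orientation: [179.9, -0.0, 64.1]
ft_force: [1.6, 0.1, -0.6]
width: 0.006
```

```bash
python3 snap.py 10;python3 lat.py
```

```text
19.1 [ 0.58425811 -0.02374921  0.04275974] [ 1.79988826e+02 -1.44170190e-02  6.40265762e+01] [-0.49307575  0.28240507 -0.30921155]
jig [109.22578984 -10.59325815] phi 50.07657616376357 radial 61.81244360997056 tang -12.461601186567954 F [-0.49307575  0.28240507 -0.30921155] q [-3.49860063e+00  3.55305065e+01  1.03790328e+02  1.38891908e-02
  4.06633297e+01  2.24642902e+01]
```

View pics/scene10.png

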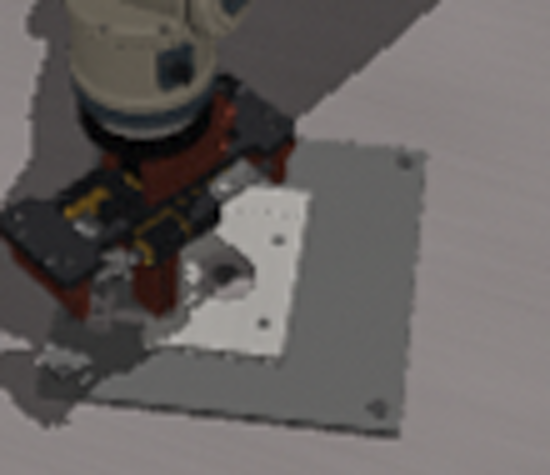

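Request:
drive_tool([
  [[1, 0.0007, -0.0043, 0, -4], [1, 0.0007, -0.0043, 0, -4], [1, 0.0007, -0.0043, 0, -4], [1, 0.0007, -0.0043, 0, -4], [1, 0.0007, -0.0043, 0, -4], [1, 0.0007, -0.0043, 0, -4], [1, 0.0007, -0.0043, 0, -4], [1, 0.0007, -0.0043, 0, -4], [1, 0.0007, -0.0043, 0, -4]],
])

```text
time_s: 20.23
position: [0.5482, -0.0112, 0.0428]
orientation: [179.9, -0.0, 100.0]
ft_force: [0.1, 0.3, 0.4]
width: 0.009
```

Request:
drive_tool([
  [[1, 0.0002, -0.0011, 0, -1], [1, 0.0002, -0.0011, 0, -1]],
])

```text
time_s: 20.48
position: [0.5459, -0.0113, 0.0428]
orientation: [180.0, 0.0, 102.0]
ft_force: [0.5, 1.5, 0.0]
width: 0.002
```

Request:
drive_tool([
  [[1, 0.0002, -0.0011, 0, -1], [1, 0, 0, 0, 0]],
])

```text
time_s: 20.72
position: [0.5444, -0.0114, 0.0427]
orientation: [-180.0, 0.0, 103.0]
ft_force: [-0.1, -0.3, 0.8]
width: 0.004
```

```bash
python3 snap.py 11;python3 lat.py
```

```text
20.825 [ 0.54441463 -0.01139486  0.04269507] [-1.79997246e+02  1.92478547e-03  1.03041008e+02] [ 0.76141827 -0.6724661   0.25152262]
jig [73.53576581 11.00199038] phi 89.09100828412016 radial 61.20904812972314 tang -12.566312621717948 F [ 0.76141827 -0.6724661   0.25152262] q [-2.44979565e+00  3.32670496e+01  1.08990139e+02 -4.23160435e-03
  3.77449513e+01 -1.54874577e+01]
```

View pics/scene11.png

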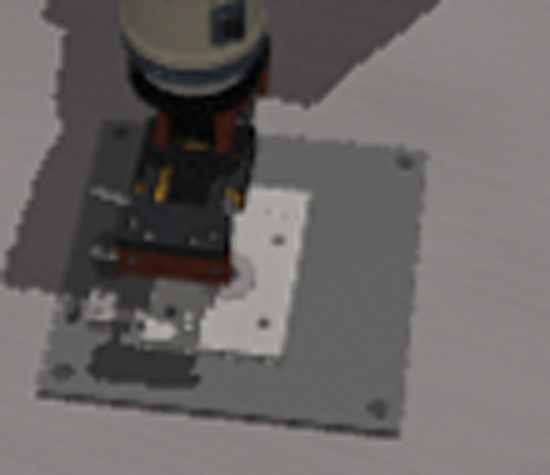

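Request:
drive_tool([
  [[1, 0.0002, -0.0011, 0, 0], [1, 0, 0, 0, 0]],
])

```text
time_s: 21.08
position: [0.5432, -0.0115, 0.0427]
orientation: [-180.0, 0.0, 103.1]
ft_force: [1.1, 0.1, 0.3]
width: 0.006
```

Request:
drive_tool([
  [[1, 0, -0.001, 0, 0], [1, 0, 0, 0, 0]],
])

```text
time_s: 21.32
position: [0.5422, -0.0116, 0.0427]
orientation: [-180.0, -0.0, 103.1]
ft_force: [0.5, 0.2, 0.9]
width: 0.004
```

Request:
drive_tool([
  [[1, 0, -0.001, 0, 0], [1, 0, 0, 0, 0]],
])

```text
time_s: 21.58
position: [0.5412, -0.0119, 0.0427]
orientation: [-180.0, -0.0, 103.1]
ft_force: [0.6, -0.6, 0.1]
width: -0.0
```

Request:
drive_tool([
  [[1, 0, -0.001, 0, 0], [1, 0, 0, 0, 0]],
])

```text
time_s: 21.82
position: [0.5409, -0.012, 0.0428]
orientation: [179.9, 0.0, 103.1]
ft_force: [3.4, 1.7, -0.3]
width: 0.001
```

Request:
drive_tool([
  [[1, 0, -0.001, 0, 0], [1, 0, 0, 0, 0]],
])

```text
time_s: 22.08
position: [0.5408, -0.012, 0.0429]
orientation: [179.8, 0.0, 103.1]
ft_force: [6.5, 2.3, -3.4]
width: 0.005
```

The end stop is felt: the force rises and the motion stops. Backing off, lifting and clearing the view.

Request:
drive_tool([
  [[1, 0, 0.004, 0, 0], [1, 0, 0.008, 0, 0], [1, 0, 0.01, 0, 0], [1, 0, 0, -0.03, 0], [1, 0, 0, -0.04, 0], [1, 0, 0, -0.04, 0], [1, -0.04, 0, -0.02, 0], [1, -0.045, 0, 0, 0], [1, -0.045, 0, 0, 0], [1, -0.045, 0, 0, 0], [1, -0.045, 0, 0, 0], [1, -0.045, 0, 0, 0], [1, -0.045, 0, 0, 0], [1, -0.04, 0, 0, 0], [1, 0, 0, 0, 0]],
])

```text
time_s: 23.95
position: [0.6402, -0.351, 0.1722]
orientation: [180.0, 0.0, 102.9]
ft_force: [-0.3, -0.0, -0.2]
width: 0.006
```

```bash
python3 snap.py 12; python3 m1.py 12
```

```text
24.05 [ 0.63965626 -0.34799033  0.17210214] [-1.79953061e+02 -6.13560685e-02  1.03031482e+02] [-0.62600638  0.31888426  0.28729483]
scene jig px [[240.7, 153.6], [304.8, 159.9], [299.2, 217.6], [226.7, 209.2]] plate px [[254.9, 166.1], [281.7, 167.7], [274.7, 206.1], [243.3, 191.4]]
scene jig yaw 103.84 org mm [560.2 -30. ] res [9.3 9.4 9.7 9.6]
scene jig yaw 13.84 org mm [480.1 -39.4] res [2.5 2.2 2.3 2.6]
scene jig yaw -76.16 org mm [470.7  40.6] res [9.7 9.6 9.3 9.4]
scene jig yaw -166.16 org mm [550.8  50.1] res [2.3 2.6 2.5 2.2]Traceback (most recent call last):
  File "m1.py", line 11, in <module>
    j,p,_,g=contours(d,n)
            ~~~~~~~~^^^^^
  File "meas.py", line 37, in contours
    return conv(fitlines(j)),conv(fitlines(p)),conv(p.reshape(-1,2)),g
                ~~~~~~~~^^^
  File "meas.py", line 14, in fitlines
    vx,vy,x,y=cv2.fitLine(pts[m].astype(np.float32),cv2.DIST_HUBER,0,.01,.01).ravel()
              ~~~~~~~~~~~^^^^^^^^^^^^^^^^^^^^^^^^^^^^^^^^^^^^^^^^^^^^^^^^^^^^
cv2.error: OpenCV(4.12.0) /io/opencv/modules/imgproc/src/linefit.cpp:50: error: (-215:Assertion failed) count > 0 in function 'fitLine2D_wods'
```

View pics/top12.png

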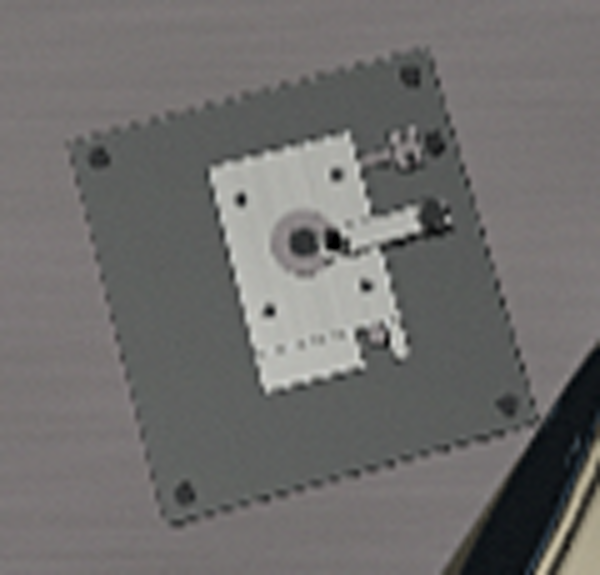

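View pics/scene12.png

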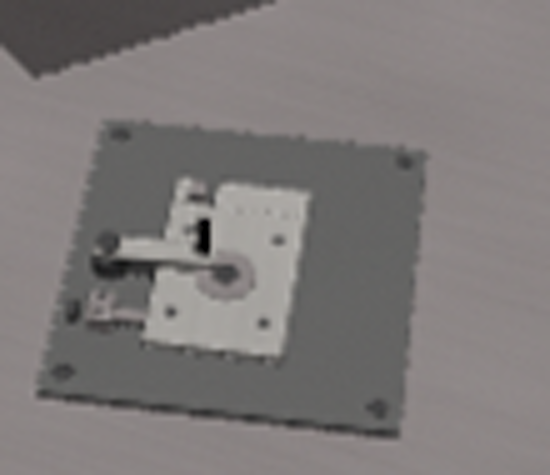

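Run:
```python
from h import *
d=load("top12")
q=np.array([[210,168],[265,393],[350,132]])/5-.4+[205,165]
W=onz(d,q,.02)
print("yaw long",np.degrees(np.arctan2(*(W[0]-W[1])[::-1])),"short",np.degrees(np.arctan2(*(W[0]-W[2])[::-1]))-90)
a=np.radians(13.95)
for ang in(13.95,):
    b=np.radians(ang);R_=np.array([[np.cos(b),-np.sin(b)],[np.sin(b),np.cos(b)]])
    print((W-[.4757,-.0398])@R_*1e3)
x,y,w,h=270,182,36,58
c=d["img"][y:y+h,x:x+w]
cv2.imwrite("pics/z12.png",cv2.resize(c,None,fx=10,fy=10,interpolation=cv2.INTER_CUBIC))
full=d["img"].copy(); cv2.imwrite("pics/full12.png",full)
```

```text
yaw long 12.658969999371793 short 13.323677806069753
[[123.9860066   71.05955718]
 [-15.76699034  74.20910598]
 [123.0233614  -16.99944935]]
```

View pics/z12.png

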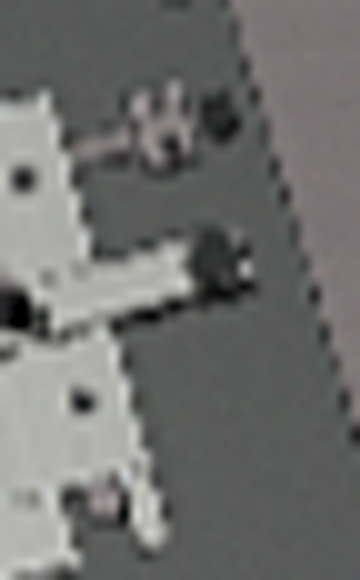

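View pics/full12.png

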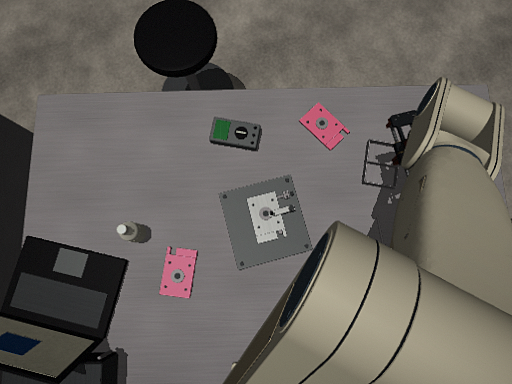

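The zoom shows the plate's edge on the screw tip at (75,145) and the peg at (105,500) against the slot's end. The arm lies over the plate, with the pin at (15,305). The corners put the plate within about 0.02 rad of the jig's yaw, and nothing else has moved. Handing in.

```bash
python3 -c "
from station import ticket,sensors
print(sensors.observe()['joint_velocities'].round(2)); print(ticket.close_job())"
```

```text
[ 1.17 -0.81  1.19  0.04 -0.02  0.01]
the job is handed in; nothing more can be done
None
```

The plate is home against the stop screw with the slot bottomed on the peg, and the hold-down arm is fully over it. The job was handed in at about 24 s.

- **Slot on the peg:** I pushed the plate along its length until it stopped moving. The force rose to about 10 N there, with the finger where a bottomed slot would put it.
- **Turn and press:** I turned the plate about the peg from the opposite corner until it met the screw. The force peaked at about 16.6 N on contact, then I held about 12 N for roughly 1.4 s.
- **Hold-down arm:** I swung it by its pin to the end stop, reaching about 7 N at the stop. The gripper was then lifted clear and touches nothing.

**Last checks:** the final pictures show:
- the long edge on the screw tip
- the peg at the slot's end
- the hold-down arm lying across the plate
- no other item visibly moved; the arm hid the screwdriver's spot, so I could not check that one

The plate's yaw came out 0.01 to 0.02 rad off the jig's, inside the 0.06 rad limit.

**Failed or disagreed:**
- My automatic plate-outline fit failed on the final pictures because the hold-down arm splits the plate's outline. I took the final pose from three corners read by eye instead.
- The two cameras put the jig about 5 mm apart in x. I settled this using the top view and the peg measured in both views.
- Forces were only read at the end of each move call, so a brief higher peak in between would not have shown.

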